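# Take the rock out of a drill-jig plate

### The job

One corner of the square aluminium jig plate rocks: press down on its corners one by one until you find the one that dips, then press the red tail of that corner's shim down flat onto its stop; the other three tails stay up. Then press firmly on the corner that rocked, to prove that it now stands firm on its shim, and finish while still holding it pressed. Only press and push: lift nothing, and leave the spanner, the tin of bolts and the solder spool alone.

Things in the scene. Friction and masses are not known exactly. Their poses are not given: they have to be found in the camera images.
- sub_base: blue cast sub-base of a drill jig, bolted to the bench, 118 x 216 x 10 mm with its four ears; origin under its centre; x away from the robot, y left (turned 0.1 to 0.5 rad clockwise), z up. It carries a 20 mm centre boss, two 8 mm dowels, four rocker shims and, under each corner of the jig plate, a rest button. One button, hidden, is worn 4 mm low, a different one each time
- jig_plate: aluminium jig plate, 110 x 110 x 12 mm, 1.3 kg, loose on boss and buttons, kept in place by two dowels that show 2 mm above it; origin under its centre, axes as sub_base. It starts level, top 48 mm above the bench. Three corners do not give; the one over the worn button gives way at 2.5 to 3.5 N, dips 3.5 mm and comes level again by itself when released
- corner_a (a point): the near left corner of the jig plate: centre of the round grey spot (20 mm diameter) on its top face, right above the rest button, (-38, +38) mm from the plate's centre and 17 mm from its edges. Press here
- corner_b (a point): the far left corner of the jig plate: centre of the round grey spot (20 mm diameter) on its top face, right above the rest button, (+38, +38) mm from the plate's centre and 17 mm from its edges. Press here
- corner_c (a point): the far right corner of the jig plate: centre of the round grey spot (20 mm diameter) on its top face, right above the rest button, (+38, -38) mm from the plate's centre and 17 mm from its edges. Press here
- corner_d (a point): the near right corner of the jig plate: centre of the round grey spot (20 mm diameter) on its top face, right above the rest button, (-38, -38) mm from the plate's centre and 17 mm from its edges. Press here
- tail_a (a point): top of the red tail of the near left corner's shim, 10 mm before its end; the red grip, 22 mm wide and 24 mm long, sticks out on the sub-base's +y side. The point lies 40 mm outside the shim's pivot (axis along sub_base x, 25.5 mm above the bench): about 45 mm above the bench with the tail up, 29.5 mm with it flat
- tail_b (a point): top of the red tail of the far left corner's shim, 10 mm before its end; the red grip, 22 mm wide and 24 mm long, sticks out on the sub-base's +y side. The point lies 40 mm outside the shim's pivot (axis along sub_base x, 25.5 mm above the bench): about 45 mm above the bench with the tail up, 29.5 mm with it flat
- tail_c (a point): top of the red tail of the far right corner's shim, 10 mm before its end; the red grip, 22 mm wide and 24 mm long, sticks out on the sub-base's -y side. The point lies 40 mm outside the shim's pivot (axis along sub_base x, 25.5 mm above the bench): about 45 mm above the bench with the tail up, 29.5 mm with it flat
- tail_d (a point): top of the red tail of the near right corner's shim, 10 mm before its end; the red grip, 22 mm wide and 24 mm long, sticks out on the sub-base's -y side. The point lies 40 mm outside the shim's pivot (axis along sub_base x, 25.5 mm above the bench): about 45 mm above the bench with the tail up, 29.5 mm with it flat
- shim_a (a joint): tilt (rad) of the near left corner's shim, a slotted steel rocker with its fork under the plate round the rest button. 0 = tail flat on its black stop, fork raised to 0.5 mm below the level plate; 0.4 to 0.5 = tail up (start), fork clear. Stiff: the tail takes about 10 N to press down and stays where left; flat, it carries up to 25 N pressed on the corner
- shim_b (a joint): tilt (rad) of the far left corner's shim, a slotted steel rocker with its fork under the plate round the rest button. 0 = tail flat on its black stop, fork raised to 0.5 mm below the level plate; 0.4 to 0.5 = tail up (start), fork clear. Stiff: the tail takes about 10 N to press down and stays where left; flat, it carries up to 25 N pressed on the corner
- shim_c (a joint): tilt (rad) of the far right corner's shim, a slotted steel rocker with its fork under the plate round the rest button. 0 = tail flat on its black stop, fork raised to 0.5 mm below the level plate; 0.4 to 0.5 = tail up (start), fork clear. Stiff: the tail takes about 10 N to press down and stays where left; flat, it carries up to 25 N pressed on the corner
- shim_d (a joint): tilt (rad) of the near right corner's shim, a slotted steel rocker with its fork under the plate round the rest button. 0 = tail flat on its black stop, fork raised to 0.5 mm below the level plate; 0.4 to 0.5 = tail up (start), fork clear. Stiff: the tail takes about 10 N to press down and stays where left; flat, it carries up to 25 N pressed on the corner
- spanner: open-ended steel spanner, 27 x 191 x 8 mm, lying flat behind the jig; origin at the centre of its underside. Leave it alone
- bolt_tin: round tin of bolts, 83 x 72 x 51 mm, to the left behind the jig; origin at the centre of its underside. Leave it alone
- solder_spool: blue spool of solder wire, 40 mm diameter, 22 mm high, near right of the jig; origin at the centre of its underside. Leave it alone

How it is judged:
By the outcome, as a careful person would: the job done as asked, in the order asked, and still so for the second after the job is handed in, while the arm keeps its last pose, push and grip.
It also fails if it takes over 58 s, if anything falls off the work surface, if the arm or the gripper's body presses on something with over 40 N, if the wrist force passes 120 N, or if a joint passes its speed limit or range.

### The arm

A 6-joint arm with a two-finger parallel gripper is mounted at the origin on a cart in front of the work surface, level with it; the furniture and walls round the work are solid. World frame = base frame: x ahead of the robot, y to its left, z up, the work surface at z = 0. Lengths are in m, angles in rad, forces in N, time in s.
With the tool pointing down it reaches from about 0.425 to 0.925 m from the base axis. Payload 12.5 kg.
Tool frame: the origin (TCP) lies on the mounting face of the last link; the fingertips stand 173 mm ahead of it and the grasp point (between the pads) lies 155 mm ahead of it; z points along the fingers, y is the line along which they close (so a half turn about z gives the same grasp; the last joint's range is limited). The gripper opens to 85 mm and grips with 20 to 120 N. Pads are 22 mm wide; open, the fingers measure 114 mm over their backs; the gripper's body (76 mm by 85 mm) begins 54 mm behind the grasp point. The pads swing forward as they close: fully open they stand 13 mm farther back than shut.
Start: joints at [1.198, 0.491, 1.559, -0, 1.092, -0.106], TCP at [0.165, 0.603, 0.405] pointing down, gripper open.
Joint ranges: [-3.1, 3.1], [-0.84, 2.19], [0.05, 2.79], [-1.13, 4.28], [0.06, 2.93], [-2.69, 2.69]. Speed limits (rad/s): [2.22, 2.22, 2.79, 3.14, 3.14, 3.14].

### API

Orientations are given as a unit quaternion [w, x, y, z].
In Python, from station import * gives the robot as it stands.
- The arm moves only by the shell command python3 -m pendant 'ROWS' [FORCE]. ROWS is JSON, a list of rows, each a list of 5 numbers: the opening, from 0 (shut) to 1 (fully open), then the shift along the tool's x, y, z in cm, then the turn about the tool's z in degrees. A call has 1 to 12 rows; each row is the pose to reach, as a shift and turn from the pose commanded when the call began, along the tool's axes at that moment; what a row does not reach only later rows make up. A row lasts 1/10 s, in which the tool goes at most 50 mm and 8.59 degrees, less where a joint would pass 70% of its speed; a pose out of reach is approached as far as the arm can. A call with a gripper value outside its range is refused whole. The fingers move at their own pace and stop on an object; FORCE is the grip in N (left out, the last holds). Time passes only in rows, so rows that repeat a pose let the fingers close. It gives the time, the measured TCP pose, the force, the opening and the grip force at its end, in the units of the state.
- state(): the state, without advancing time (a new reading comes with each control period).
- get_image(name): name is "scene" or "top" or "wrist"; returns the picture (384x512x3 uint8, red, green, blue); there is no depth.
- camera_params(name): a dict with "vfov" (degrees; the focal length in pixels is half the picture's height over the tangent of half this angle, whatever the lens; pixels are square), "cx", "cy" (the principal point, pixels), "pose" (4x4, takes a point from camera to world coordinates); the wrist camera has in their place "T_tool_cam" (4x4, takes a point from camera to tool coordinates, whose origin is the TCP and whose axes are the flange's). Camera axes: x right, y up, looking along -z (the intrinsics and any distortion apply to the point x, -y, -z); pixel columns grow to the right and rows downward; lengths in m; the calibration is good to about 2 mm. A picture is of the moment at which its call begins: read the wrist's pose just before it. camera_params takes no time and is no camera call.
- finish_job(): hands the job in; it is judged then, once.
The state is a dict: "time": time; "joint_pos": joint angles; "dq": joint speeds; "joint_efforts": joint torques, N m; "eef_pos": TCP position; "orientation": TCP orientation; "contact_force": force on the tool from outside, world axes, zero at the start; "wrist_torque": the same for the moment, N m; "width": opening from 0.0 (shut) to 1.0 (fully open); "gripper_force": force on a finger pad.
Only numpy, scipy, OpenCV 4.12 (cv2) and the standard library are available. Lean on these libraries where they do the work, as an engineer would, in place of code of your own. Each camera call takes 0.05 s, during which the arm holds its last target. There are 200 camera calls.

## Working session

There is one attempt and no reset: what is moved stays moved. The work goes in short steps, Python scripts to look and compute and a shell command to move; the robot and the scene stay as the last step left them, time stands still between calls to the robot, and variables do not carry over. Pictures are saved under pics/ and viewed, at most 10 in all, crops included, and the job is handed in when it is done.

```bash
mkdir -p pics; python3 - <<'E'
from station import *
import cv2,numpy as np
s=state();print(s)
for n in("top","scene"):
    im=get_image(n);cv2.imwrite(f"pics/{n}0.png",im[:,:,::-1]);p=camera_params(n);print(n,p)
print(camera_params("wrist"))
E
```

```text
{'time': 0.0, 'joint_pos': array([ 1.19837250e+00,  4.91587029e-01,  1.55946580e+00, -4.90100086e-05,
        1.09167926e+00, -1.05590389e-01]), 'dq': array([-0.00088305, -0.00038234, -0.00021737, -0.00015289,  0.00107554,
       -0.00022574]), 'joint_efforts': array([ 7.26273902e-04, -6.18453169e+01, -2.61585832e+01, -1.11901061e-04,
        4.14523092e-03,  2.66878283e-05]), 'eef_pos': array([0.16476327, 0.60285917, 0.40410492]), 'orientation': array([-1.13752727e-04,  1.33010035e-01,  9.91114527e-01, -5.58670145e-04]), 'contact_force': array([ 0.48366701, -0.06941232,  0.64099965]), 'wrist_torque': array([-0.0062503 , -0.04055733, -0.02870848]), 'gripper_force': 0.0, 'width': 0.9974654858448554}
top {'vfov': 52.98148959667746, 'cx': 256.2335985713432, 'cy': 193.9212512996607, 'pose': array([[-0.01571609,  0.98395729, -0.17771058,  0.40207829],
       [-0.99970192, -0.01214212,  0.02118093, -0.23565147],
       [ 0.01868335,  0.17799049,  0.98385482,  0.90843302],
       [ 0.        ,  0.        ,  0.        ,  1.        ]])}
scene {'vfov': 54.08187913252566, 'cx': 252.95887436830424, 'cy': 192.13381029450736, 'pose': array([[-0.59835944,  0.66418666, -0.44813175,  0.13222958],
       [-0.80120946, -0.49978964,  0.32904973,  0.06490254],
       [-0.00542116,  0.55593741,  0.83120648,  0.79454445],
       [ 0.        ,  0.        ,  0.        ,  1.        ]])}
{'vfov': 62.4591457265095, 'cx': 253.83773382901924, 'cy': 190.79221413879202, 'T_tool_cam': array([[-4.74529884e-05,  9.46175940e-01,  3.23652728e-01,
         8.40576097e-02],
       [ 9.99999958e-01,  1.37069196e-04, -2.54095152e-04,
         8.98362250e-04],
       [-2.84781539e-04,  3.23652702e-01, -9.46175907e-01,
         3.12205200e-02],
       [ 0.00000000e+00,  0.00000000e+00,  0.00000000e+00,
         1.00000000e+00]])}
```

View pics/top0.png

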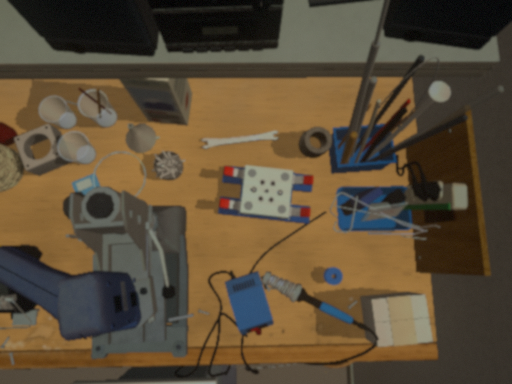

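View pics/scene0.png

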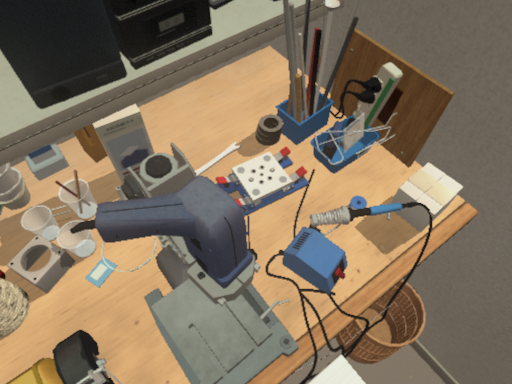

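The top view shows the plate around pixel (267,191), with the red tails at its left and right, the spool at (333,275) and the spanner above. I'll measure the plate and tails next.

```bash
cat > h.py <<'E'
from station import *
import cv2,numpy as np
def ray(n,uv,z,s=None):
    p=camera_params(n);f=192/np.tan(np.radians(p['vfov']/2))
    if n=='wrist':
        w,x,y,zz=s['orientation'];from scipy.spatial.transform import Rotation as R
        T=np.eye(4);T[:3,:3]=R.from_quat([x,y,zz,w]).as_matrix();T[:3,3]=s['eef_pos'];P=T@p['T_tool_cam']
    else:P=p['pose']
    d=P[:3,:3]@np.array([(uv[0]-p['cx'])/f,-(uv[1]-p['cy'])/f,-1]);o=P[:3,3]
    return (o+d*(z-o[2])/d[2])[:2]
def reds(im,amin=15):
    h=cv2.cvtColor(im,cv2.COLOR_RGB2HSV);m=(((h[...,0]<8)|(h[...,0]>172))&(h[...,1]>150)&(h[...,2]>90)).astype(np.uint8)
    n,l,st,c=cv2.connectedComponentsWithStats(m);return [(c[i],st[i]) for i in range(1,n) if st[i][4]>amin]
def plate(im,box,v=150):
    h=cv2.cvtColor(im,cv2.COLOR_RGB2HSV);m=((h[...,1]<60)&(h[...,2]>v)).astype(np.uint8)
    k=np.zeros_like(m);x0,y0,x1,y1=box;k[y0:y1,x0:x1]=m[y0:y1,x0:x1]
    c=max(cv2.findContours(k,cv2.RETR_EXTERNAL,cv2.CHAIN_APPROX_NONE)[0],key=cv2.contourArea);return cv2.boxPoints(cv2.minAreaRect(c)),cv2.contourArea(c)
E
python3 - <<'E'
from h import *
im=cv2.imread('pics/top0.png')[:,:,::-1].copy()
b,a=plate(im,(215,155,320,230));print(b,a)
q=np.array([ray('top',u,.048) for u in b]);print(q,q.mean(0),[np.linalg.norm(q[i]-q[i-1]) for i in range(4)],[np.arctan2(*(q[i]-q[i-1])[::-1]) for i in range(4)])
for c,s in reds(im):
    if 200<c[0]<330 and 150<c[1]<240: print(c,s[4],ray('top',c,.045))
for n,u in (('spool',(333,275)),('spanL',(205,142)),('spanR',(275,136)),('tin',(141,137)),('ironL',(270,278))):print(n,ray('top',u,.02))
E
```

```text
[[240.46341 210.82928]
 [245.5488  165.06097]
 [292.85367 170.31708]
 [287.76828 216.08539]] 2054.5
[[ 0.51926943 -0.2180732 ]
 [ 0.62524852 -0.23065737]
 [ 0.61161415 -0.33926799]
 [ 0.50594325 -0.32434469]] [ 0.56551884 -0.27808582] [np.float64(0.10710376361327967), np.float64(0.10672361339746368), np.float64(0.10946306222405625), np.float64(0.1067194675493597)] [np.float64(1.4460499750260067), np.float64(-0.11818861520327172), np.float64(-1.6956774601295588), np.float64(3.0012961476830533)]
[227.82278481 170.64556962] 79 [ 0.61323869 -0.18974521]
[307.94202899 179.55072464] 69 [ 0.59014585 -0.37367822]
[223.68292683 202.82926829] 82 [ 0.53844651 -0.18018565]
[305.02816901 211.56338028] 71 [ 0.51607597 -0.36411833]
spool [ 0.37370058 -0.42583403]
spanL [ 0.69049396 -0.13397914]
spanR [ 0.70393948 -0.30227524]
tin [0.70444443 0.01898612]
ironL [ 0.36939735 -0.28281355]
```

```bash
python3 - <<'E'
from h import *
def tri(u,v):
    A=[ray('top',u,z) for z in(0,1)];B=[ray('scene',v,z) for z in(0,1)]
    best=min(((np.linalg.norm(A[0]+(A[1]-A[0])*z-B[0]-(B[1]-B[0])*z),z) for z in np.arange(0,.8,.005)))
    z=best[1];print(u,v,'z',z,'gap',round(best[0],3),ray('top',u,z),ray('scene',v,z))
tri((100,205),(160,168)); tri((135,305),(245,255));tri((95,275),(215,185));tri((110,340),(225,280))
tri((0,250),(105,220));tri((186,353),(297,345));tri((170,345),(297,345));tri((150,225),(245,260));tri((168,288),(280,308))
a=cv2.imread('pics/top0.png')[150:384,0:220];b=cv2.imread('pics/scene0.png')[130:384,60:320]
a=cv2.resize(a,None,fx=1.75,fy=1.75);b=cv2.resize(b,None,fx=1.53,fy=1.53)
h=max(len(a),len(b));o=np.zeros((h,a.shape[1]+b.shape[1],3),np.uint8);o[:len(a),:a.shape[1]]=a;o[:len(b),a.shape[1]:]=b
cv2.imwrite('pics/c1.png',o);print(o.shape)
E
```

```text
(100, 205) (160, 168) z 0.355 gap 0.004 [ 0.48859498 -0.02207129] [ 0.48566828 -0.02537211]
(135, 305) (245, 255) z 0.275 gap 0.015 [ 0.34059503 -0.05499208] [ 0.32890663 -0.0636159 ]
(95, 275) (215, 185) z 0.41000000000000003 gap 0.02 [ 0.3910386  -0.04203448] [ 0.37657298 -0.05591934]
(110, 340) (225, 280) z 0.3 gap 0.018 [ 0.29319101 -0.02704588] [ 0.30595172 -0.0137333 ]
(0, 250) (105, 220) z 0.405 gap 0.011 [0.42420827 0.08226051] [0.41614945 0.07525428]
(186, 353) (297, 345) z 0.015 gap 0.001 [ 0.21195922 -0.09576409] [ 0.21193737 -0.09704489]
(170, 345) (297, 345) z 0.055 gap 0.036 [ 0.23698084 -0.06836499] [ 0.2078474  -0.08873504]
(150, 225) (245, 260) z 0.13 gap 0.12 [ 0.48172924 -0.03745225] [ 0.37550226 -0.09343994]
(168, 288) (280, 308) z 0.06 gap 0.086 [ 0.35357449 -0.06232432] [ 0.27911054 -0.10554091]
(410, 783, 3)
```

View pics/c1.png

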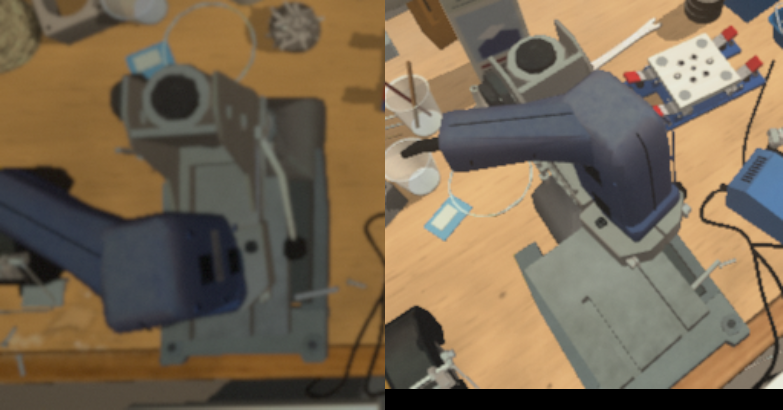

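The top and scene views show a drill stand between the arm and the jig, reaching about 0.42 m at x 0.2–0.5, y −0.1–0.15. I'll rise first and pass over it.

```bash
python3 -m pendant '[[0,0,0,-5],[0,0,0,-10],[0,0,0,-15],[0,0,0,-20],[0,0,0,-25],[0,0,0,-28],[0,0,0,-28]]' 2>&1 | head -c 900; sed -n 1p h.py >/dev/null
```

```text
invalid input
```

```bash
python3 -m pendant '[[0,0,0,-5,0],[0,0,0,-10,0],[0,0,0,-15,0],[0,0,0,-20,0],[0,0,0,-25,0],[0,0,0,-28,0],[0,0,0,-28,0]]' 2>&1 | head -c 900
```

```text
time: 0.8
eef_pos: [0.1643, 0.6018, 0.6892]
orientation: [0.001, 0.133, 0.991, 0.003]
contact_force: [0.4, -0.3, 0.1]
width: -0.006
gripper_force: 0.0
```

```bash
python3 -m pendant '[[0,-4.2,-2.5,0,0],[0,-8.4,-5,0,0],[0,-12.6,-7.4,0,0],[0,-16.8,-9.8,0,0],[0,-21,-12.3,0,0],[0,-25.2,-14.8,0,0],[0,-29.4,-17.2,0,0],[0,-33.6,-19.7,0,0],[0,-37.8,-22.1,0,0],[0,-42,-24.6,0,0],[0,-46.2,-27,0,0],[0,-48.7,-28.5,0,0]]' 2>&1 | head -c 900
```

```text
time: 2.0
eef_pos: [0.5617, 0.1971, 0.6829]
orientation: [-0.001, 0.134, 0.991, -0.001]
contact_force: [-0.0, 0.4, 1.4]
width: -0.003
gripper_force: 0.0
```

```bash
python3 -m pendant '[[0,-1.3,-4.6,0,0],[0,-2.6,-9.2,0,0],[0,-3.9,-13.8,0,0],[0,-5.2,-18.4,0,0],[0,-6.6,-23,0,0],[0,-7.9,-27.6,0,0],[0,-9.2,-32.2,0,0],[0,-10.5,-36.8,0,0],[0,-11.8,-41.4,0,0],[0,-13.1,-46,0,-4],[0,-13.1,-46,4.5,-8],[0,-13.1,-46,9,-8]]' 2>&1 | head -c 900
python3 -m pendant '[[0,0,0,5,0],[0,0,0,10,0],[0,0,0,15,0],[0,0,0,19,0],[0,0,0,19,0],[0,0,0,19,0]]' | head -c 900
cat > look.py <<'E'
from h import *
import sys
s=state();im=get_image('wrist');cv2.imwrite(f'pics/{sys.argv[1]}.png',im[:,:,::-1])
w,x,y,z=s['orientation'];print(s['eef_pos'],'xaxis yaw',np.degrees(np.arctan2(2*(x*y+w*z),1-2*(y*y+z*z))))
for c,st in reds(im,100):print('red',c,st,ray('wrist',c,.042,s))
h=cv2.cvtColor(im,cv2.COLOR_RGB2HSV);m=((h[...,1]<60)&(h[...,2]>150)).astype(np.uint8)
c=max(cv2.findContours(m,0,1)[0],key=cv2.contourArea);b=cv2.boxPoints(cv2.minAreaRect(c))
q=np.array([ray('wrist',u,.048,s) for u in b]);print(b,q,q.mean(0),[np.linalg.norm(q[i]-q[i-1]) for i in range(4)],[np.arctan2(*(q[i]-q[i-1])[::-1]) for i in range(4)])
E
python3 look.py w1
```

```text
time: 3.2
eef_pos: [0.5641, -0.2803, 0.5923]
orientation: [-0.0, 0.064, 0.998, 0.0]
contact_force: [1.5, -1.0, -1.5]
width: 0.001
gripper_force: 0.0
time: 3.8
eef_pos: [0.5647, -0.2788, 0.405]
orientation: [-0.0, 0.064, 0.998, 0.0]
contact_force: [-0.5, -0.1, 0.6]
width: -0.002
gripper_force: 0.0
[ 0.56474518 -0.27883437  0.40502152] xaxis yaw 172.71444208697275
red [165.38444924 128.91144708] [154 119  24  21 463] [ 0.51496877 -0.36378538]
red [343.97659574 128.19148936] [333 118  24  22 470] [ 0.53776214 -0.17985532]
red [337.68134715 197.11917098] [327 187  22  21 386] [ 0.61322785 -0.18953356]
red [171.35       197.33684211] [161 188  22  20 380] [ 0.58991359 -0.37353731]
red [ 25.93913043 315.46956522] [  0 284  57  60 115] [ 0.72399451 -0.59170779]
red [424.91881919 318.97785978] [418 306  15  27 271] [ 0.79457673 -0.08529885]
[[175.44026  212.15111 ]
 [178.32231  108.39784 ]
 [311.5251   112.097916]
 [308.643    215.85118 ]] [[ 0.6057463  -0.37078906]
 [ 0.49611136 -0.3448371 ]
 [ 0.51659007 -0.21313762]
 [ 0.62905785 -0.22407011]] [ 0.56187639 -0.28820847] [np.float64(0.14855935330255166), np.float64(0.11266465148922206), np.float64(0.13328214534919205), np.float64(0.11299788089959653)] [np.float64(-1.728364957054858), np.float64(2.9091583930209555), np.float64(1.4165359714378871), np.float64(-0.09690104436293405)]
```

View pics/w1.png

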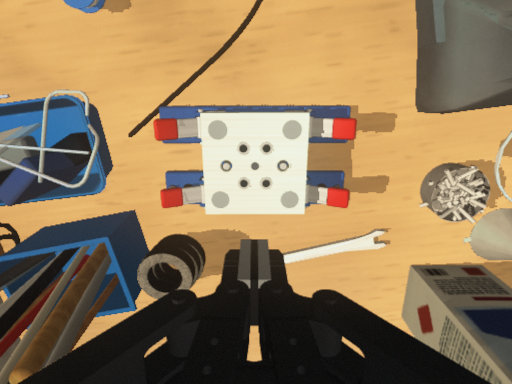

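The wrist view (near side up) shows spots d (217,130), a (292,129), c (221,200) and b (290,199), with the four red tails outside them.

```bash
python3 - <<'E'
from h import *
s=state()
g=cv2.cvtColor(cv2.imread('pics/w1.png'),cv2.COLOR_BGR2GRAY)
P={}
for n,(u,v) in dict(a=(292,129),b=(290,199),c=(221,200),d=(217,130)).items():
    w=g[v-15:v+16,u-15:u+16];m=((w<195)).astype(np.uint8);k,l,st,c=cv2.connectedComponentsWithStats(m);i=l[15,15]
    uv=c[i]+[u-15,v-15];P[n]=ray('wrist',uv,.048,s);print(n,uv,st[i],P[n])
print(np.mean(list(P.values()),0),[np.linalg.norm(P[x]-P[y]) for x,y in('ab','bc','cd','da')])
c=np.mean(list(P.values()),0);e=P['b']+P['c']-P['a']-P['d'];th=np.arctan2(e[1],e[0]);print(th)
R=np.array([[np.cos(th),-np.sin(th)],[np.sin(th),np.cos(th)]])
w,x,y,z=s['orientation'];t=np.array([2*x*x-1,2*x*y]);ty=np.array([2*x*y,2*y*y-1])
for n,q in dict(a=(-38,38),b=(38,38),c=(38,-38),d=(-38,-38),ta=(-38,98),tb=(38,98),tc=(38,-98),td=(-38,-98)).items():
    p=c+R@np.array(q)/1e3;print(n,p,'from now (cm)',100*(p-s['eef_pos'][:2])@t,100*(p-s['eef_pos'][:2])@ty)
print(s['eef_pos'],s['contact_force'])
E
```

```text
a [291.68913858 129.39700375] [  6   7  19  18 267] [ 0.53228016 -0.2348129 ]
b [289.18807339 199.14678899] [  6   7  17  17 218] [ 0.60789758 -0.24427471]
c [220.04545455 199.38636364] [  6   7  17  16 220] [ 0.59852563 -0.3199111 ]
d [217.3003663  129.40659341] [  7   5  18  19 273] [ 0.52263459 -0.31036277]
[ 0.56533449 -0.27734037] [np.float64(0.07620708350973988), np.float64(0.07621480182565471), np.float64(0.07648934425026035), np.float64(0.07616311209480212)]
-0.12482020453946224
a [ 0.53236099 -0.23490515] from now (cm) 3.7760102527700856 3.947666374723585
b [ 0.60776971 -0.24436687] from now (cm) -3.8239691482078326 3.9653405067282996
c [ 0.59830799 -0.31977559] from now (cm) -3.841641684822081 -3.6346261791894947
d [ 0.52289927 -0.31031387] from now (cm) 3.758337716155837 -3.6523003111942067
ta [ 0.53983077 -0.17537194] from now (cm) 3.7899622553602814 9.947640074132371
tb [ 0.61523949 -0.18483366] from now (cm) -3.810017145617636 9.96531420613708
tc [ 0.59083821 -0.3793088 ] from now (cm) -3.8555936874122763 -9.634599878598276
td [ 0.51542949 -0.36984707] from now (cm) 3.7443857135656424 -9.652274010602989
[ 0.56481051 -0.27885133  0.40639043] [ 0.45991129 -0.34526263  1.72991281]
```

```bash
python3 -m pendant '[[0,2,2,4,0],[0,3.8,3.9,8,0],[0,3.8,3.9,12,0],[0,3.8,3.9,15.5,0],[0,3.8,3.9,17.5,0],[0,3.8,3.9,17.5,0],[0,3.8,3.9,17.5,0]]'; python3 -m pendant '[[0,0,0,0.3,0],[0,0,0,0.6,0],[0,0,0,0.7,0],[0,0,0,0.8,0],[0,0,0,0.8,0],[0,0,0,0.8,0]]'
```

```text
time: 4.55
eef_pos: [0.5325, -0.2356, 0.2316]
orientation: [0.001, 0.064, 0.998, -0.001]
contact_force: [0.9, -0.8, -0.4]
width: -0.0
gripper_force: 0.0
time: 5.15
eef_pos: [0.5317, -0.2352, 0.2217]
orientation: [0.0, 0.064, 0.998, 0.0]
contact_force: [-0.1, 0.3, 0.3]
width: -0.002
gripper_force: 0.0
```

```bash
for i in 1 2; do python3 -m pendant '[[0,0,0,0.05,0],[0,0,0,0.1,0],[0,0,0,0.1,0],[0,0,0,0.1,0]]' | egrep 'eef|contact'; done
```

```text
eef_pos: [0.5317, -0.2351, 0.2214]
contact_force: [-3.0, 1.6, 9.2]
eef_pos: [0.5317, -0.2351, 0.2213]
contact_force: [-5.2, 2.9, 19.5]
```

Corner a is firm (19 N, no dip). On to d, then c and b if needed.

```bash
python3 -m pendant '[[0,0,0,-2.5,0],[0,0,-3.8,-2.5,0],[0,0,-7.6,-2.5,0],[0,0,-7.6,-1,0],[0,0,-7.6,-0.5,0],[0,0,-7.6,-0.35,0],[0,0,-7.6,-0.25,0],[0,0,-7.6,-0.2,0],[0,0,-7.6,-0.15,0],[0,0,-7.6,-0.1,0],[0,0,-7.6,-0.1,0],[0,0,-7.6,-0.1,0]]' | egrep 'time|eef|contact'
```

```text
time: 7.15
eef_pos: [0.5223, -0.3101, 0.2215]
contact_force: [0.1, 3.8, 7.3]
```

```bash
python3 -m pendant '[[0,0,0,-2.5,0],[0,-3.8,0,-2.5,0],[0,-7.6,0,-2.5,0],[0,-7.6,0,-1,0],[0,-7.6,0,-0.5,0],[0,-7.6,0,-0.25,0],[0,-7.6,0,-0.15,0],[0,-7.6,0,-0.1,0],[0,-7.6,0,-0.05,0],[0,-7.6,0,0,0],[0,-7.6,0,0,0],[0,-7.6,0,0,0]]' | egrep 'time|eef|contact'
```

```text
time: 8.35
eef_pos: [0.5973, -0.3203, 0.2215]
contact_force: [-2.0, -0.5, 4.7]
```

```bash
python3 -m pendant '[[0,0,0,0.05,0],[0,0,0,0.05,0],[0,0,0,0.05,0]]' | egrep 'time|eef|contact'
python3 -m pendant '[[0,0,0,-2.5,0],[0,0,3.8,-2.5,0],[0,0,7.6,-2.5,0],[0,0,7.6,-1,0],[0,0,7.6,-0.5,0],[0,0,7.6,-0.25,0],[0,0,7.6,-0.15,0],[0,0,7.6,-0.1,0],[0,0,7.6,-0.05,0],[0,0,7.6,0,0],[0,0,7.6,0,0],[0,0,7.6,0,0]]' | egrep 'time|eef|contact'
```

```text
time: 8.65
eef_pos: [0.5973, -0.3203, 0.2215]
contact_force: [-3.7, 1.2, 9.1]
time: 9.85
eef_pos: [0.6072, -0.2449, 0.2204]
contact_force: [1.0, -0.9, 2.0]
```

```bash
python3 -m pendant '[[0,0,0,0.1,0],[0,0,0,0.2,0],[0,0,0,0.2,0],[0,0,0,0.2,0]]' | egrep 'time|eef|contact'
```

```text
time: 10.25
eef_pos: [0.6073, -0.2447, 0.2184]
contact_force: [2.4, 0.4, 3.3]
```

Corner b is the one that rocks. Next I press tail_b.

```bash
python3 -m pendant '[[0,0,0,-2.5,0],[0,0,3,-2.5,0],[0,0,6,-2.5,0],[0,0,6,-1.2,0],[0,0,6,-0.4,0],[0,0,6,0,0],[0,0,6,0.3,0],[0,0,6,0.5,0],[0,0,6,0.5,0]]' | egrep 'time|eef|contact'
python3 -m pendant '[[0,0,0,0.2,0],[0,0,0,0.4,0],[0,0,0,0.6,0],[0,0,0,0.8,0],[0,0,0,1,0],[0,0,0,1.05,0],[0,0,0,1.05,0]]' | egrep 'time|eef|contact'
```

```text
time: 11.15
eef_pos: [0.6147, -0.186, 0.2129]
contact_force: [0.4, 3.8, 5.6]
time: 11.85
eef_pos: [0.6148, -0.1857, 0.2029]
contact_force: [0.6, 7.1, 11.6]
```

```bash
python3 -m pendant '[[0,0,0,0.05,0],[0,0,0,0.1,0],[0,0,0,0.15,0],[0,0,0,0.15,0]]' | egrep 'time|eef|contact'
```

```text
time: 12.25
eef_pos: [0.6148, -0.1856, 0.2028]
contact_force: [-3.6, 7.7, 23.7]
```

Solid on the stop (24 N, height 29.3 mm). I'll lift off and check.

```bash
python3 -m pendant '[[0,0,0,-3,0],[0,0,0,-7,0],[0,0,-3,-11,0],[0,0,-6,-15,0],[0,0,-6,-15,0],[0,0,-6,-15,0]]' | egrep 'time|eef|contact'; python3 look.py w2|head -6
```

```text
time: 12.85
eef_pos: [0.6065, -0.2462, 0.3509]
contact_force: [0.4, 0.7, 0.6]
[ 0.60653565 -0.24616338  0.35092724] xaxis yaw 172.59033741147374
red [98.82382134 92.46526055] [ 82  79  34  28 806] [ 0.51460439 -0.36410444]
red [320.56509695  91.57063712] [307  78  29  28 722] [ 0.53785576 -0.17983759]
red [315.88270378 173.63419483] [304 163  25  22 503] [ 0.60862582 -0.18843589]
red [112.44189853 179.14075286] [ 98 167  30  25 611] [ 0.58982501 -0.37343739]
red [422.06596306 325.62005277] [414 310  17  32 379] [ 0.79460394 -0.08548714]
```

View pics/w2.png

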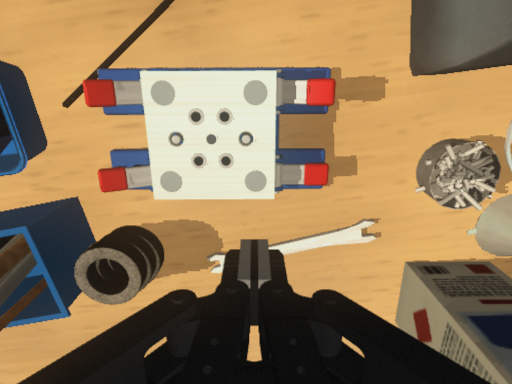

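Tail b at (316,174) now sits flat, and the other three tails are still up. Next I press corner b.

```bash
python3 -m pendant '[[0,-0.1,0.2,5,0],[0,-0.1,0.2,9,0],[0,-0.1,0.2,11.5,0],[0,-0.1,0.2,12.5,0],[0,-0.1,0.2,12.8,0],[0,-0.1,0.2,12.95,0],[0,-0.1,0.2,13.0,0],[0,-0.1,0.2,13.05,0],[0,-0.1,0.2,13.1,0],[0,-0.1,0.2,13.1,0],[0,-0.1,0.2,13.1,0]]' | egrep 'time|eef|contact'
```

```text
time: 14.0
eef_pos: [0.6086, -0.243, 0.221]
contact_force: [-0.3, 0.5, 5.9]
```

```bash
python3 -m pendant '[[0,0,0,0.05,0],[0,0,0,0.1,0],[0,0,0,0.1,0],[0,0,0,0.1,0]]' | egrep 'time|eef|contact'
```

```text
time: 14.4
eef_pos: [0.6086, -0.243, 0.2209]
contact_force: [-1.8, 2.4, 14.1]
```

```bash
python3 -m pendant '[[0,0,0,0.03,0],[0,0,0,0.03,0],[0,0,0,0.03,0],[0,0,0,0.03,0],[0,0,0,0.03,0],[0,0,0,0.03,0],[0,0,0,0.03,0],[0,0,0,0.03,0]]' | egrep 'time|eef|contact'; python3 -c "
from station import *
s=state();print(s['contact_force'],s['eef_pos'])
if 10<s['contact_force'][2]<22 and s['eef_pos'][2]>.22: print(finish_job())"
```

```text
time: 15.2
eef_pos: [0.6086, -0.2429, 0.2208]
contact_force: [-2.5, 2.1, 16.1]
[-2.52623867  2.06830055 16.06326622] [ 0.60856247 -0.24294125  0.2208064 ]
the job is handed in; nothing more can be done
None
```

Corner b (far left) was the one that rocked; its shim tail is pressed flat onto its stop, the other three tails are still up, and I handed the job in at 15 s while holding the corner down with about 16 N and no dip.

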